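Refill the bedside glucose box

TASK

Raise the blue box's cover gently back until it rests on its stop, then lift each white cup straight out of the grey frame, tip its orange glucose blocks into the box and put the emptied cup back down in the frame, and also put in the orange blocks lying on the table. When every block is in the box, lower the cover gently until it is shut. Never let the cover slam, either way, and leave the bottle, the black cup and the glass dish where they stand.

Things in the scene. Friction and masses are not known exactly. Their poses are not given: they have to be found in the camera images.
- keeper: Blue open box (the keeper) fixed to the table, outside 120 mm (its x) x 160 mm (its y) x 65 mm high, walls and floor 5 mm thick. Origin: centre of its underside. Its hinged white cover closes the whole top; +x points to the hinge side.
- cover (a joint): Angle of the keeper's cover, rad: 0 = closed, resting on the rim; 1.75 = leaning just past upright against its stop. The cover weighs 0.12 kg. It falls shut by itself if let go well short of upright; let go at the stop, it stays there.
- cover_bar (a point): Centre of the cover's red round handle bar: 10 mm thick, 100 mm along the keeper's y, 163 mm from the hinge axis, an arm at either end. Closed: 69 mm up, 43 mm clear of the keeper's front (-x) wall. On the stop: 229 mm up, 29 mm beyond the hinge. A gripper pointing down can pinch it across at every angle; the bar turns between the fingers. Axes turn with the cover.
- cover_hinge (a point): Middle of the cover's hinge axis, at the keeper's far rim (60 mm from the keeper's centre towards its +x), 69 mm above the table; the axis runs along the keeper's y. Opening moves the bar up and then over towards the keeper's +x.
- frame: Grey organiser frame fixed to the table, 106 mm (x) x 174 mm (y) x 18 mm high, with two wells of 96 x 64 mm, centres at y = +50 mm and y = -50 mm of the frame, well floor 4 mm above the table; solid between the wells. Origin: centre of its underside.
- cupA_mid (a point): Centre, half-way up, of the white cup starting in the frame's +y well. 92 (x) x 60 (y) x 62 mm high, walls 3 mm, 0.08 kg, 2 mm play in its well: goes straight up and down. Shows 48 mm above the frame; grip across y, firmly (it can pivot in a light grip). Its -x wall is a lip only 36 mm high with a yellow 40 degree ramp inside up to it: it pours over the lip, emptying at 80 to 100 degrees of tilt.
- cupB_mid (a point): Centre, half-way up, of the white cup starting in the frame's -y well. 92 (x) x 60 (y) x 62 mm high, walls 3 mm, 0.08 kg, 2 mm play in its well: goes straight up and down. Shows 48 mm above the frame; grip across y, firmly (it can pivot in a light grip). Its -x wall is a lip only 36 mm high with a yellow 40 degree ramp inside up to it: it pours over the lip, emptying at 80 to 100 degrees of tilt.
- a1_mid (a point): Centre of an orange wrapped glucose block with a paper band, 24 mm (its x) x 20 mm (y) x 15 mm (z), 12 g; starts in the cup at the frame's +y well. May be absent.
- a2_mid (a point): Centre of an orange wrapped glucose block with a paper band, 24 mm (its x) x 20 mm (y) x 15 mm (z), 12 g; starts in the cup at the frame's +y well. May be absent.
- a3_mid (a point): Centre of an orange wrapped glucose block with a paper band, 24 mm (its x) x 20 mm (y) x 15 mm (z), 12 g; starts in the cup at the frame's +y well. May be absent.
- b1_mid (a point): Centre of an orange wrapped glucose block with a paper band, 24 mm (its x) x 20 mm (y) x 15 mm (z), 12 g; starts in the cup at the frame's -y well. May be absent.
- b2_mid (a point): Centre of an orange wrapped glucose block with a paper band, 24 mm (its x) x 20 mm (y) x 15 mm (z), 12 g; starts in the cup at the frame's -y well. May be absent.
- b3_mid (a point): Centre of an orange wrapped glucose block with a paper band, 24 mm (its x) x 20 mm (y) x 15 mm (z), 12 g; starts in the cup at the frame's -y well. May be absent.
- s1_mid (a point): Centre of an orange wrapped glucose block with a paper band, 24 mm (its x) x 20 mm (y) x 15 mm (z), 12 g; starts loose on the table in front. May be absent.
- s2_mid (a point): Centre of an orange wrapped glucose block with a paper band, 24 mm (its x) x 20 mm (y) x 15 mm (z), 12 g; starts loose on the table in front. May be absent.
- s3_mid (a point): Centre of an orange wrapped glucose block with a paper band, 24 mm (its x) x 20 mm (y) x 15 mm (z), 12 g; starts loose on the table in front. May be absent.
- bottle: Aluminium bottle with black cap, 66 mm wide, 190 mm tall, standing loose; not part of the job, to be left alone. Origin: centre of its underside.
- cup_black: Black ceramic cup, 82 mm wide, 90 mm tall, standing loose; not part of the job, to be left alone. Origin: centre of its underside.
- dish: Clear glass dish, 110 mm wide, 30 mm tall, standing loose; not part of the job, to be left alone. Origin: centre of its underside.
There are look-alikes about, which are no part of the job. Of the things like the frame, leave any that is purple or turquoise; of the rest the larger one is meant.

How it is judged:
On the way, in this order (a step that is already met when the one before it is completed fails the run):
1. the cover is open on its stop (value of joint cover above 1.7 rad), for 0.2 s.
2. a cup is tipped over the box (((angle between cupA_mid's own z axis and vertical above 0.9 rad and horizontal distance between cupA_mid and keeper below 0.13 m and height (world z) of cupA_mid above 0.1 m) or (angle between cupB_mid's own z axis and vertical above 0.9 rad and horizontal distance between cupB_mid and keeper below 0.13 m and height (world z) of cupB_mid above 0.1 m))), for 0.1 s.
3. the other cup is tipped over the box too, the first being empty ((((angle between cupA_mid's own z axis and vertical above 0.9 rad and horizontal distance between cupA_mid and keeper below 0.13 m and height (world z) of cupA_mid above 0.1 m) and distance between each of b1_mid, b2_mid, b3_mid and cupB_mid above 0.055 m) or ((angle between cupB_mid's own z axis and vertical above 0.9 rad and horizontal distance between cupB_mid and keeper below 0.13 m and height (world z) of cupB_mid above 0.1 m) and distance between each of a1_mid, a2_mid, a3_mid and cupA_mid above 0.055 m))), for 0.1 s.
At the end, for the whole second after the job is handed in: The cover is shut (within 0.04 rad); both cups stand upright (within 0.1 rad) right down in the frame's wells (within 5 mm of the well floor), in either well; every block present lies inside the box below its rim (value of joint cover below 0.04 rad and horizontal distance between each of cupA_mid, cupB_mid and frame below 0.06 m and z of each of cupA_mid, cupB_mid in the frame of frame below 0.04 m and angle between each of cupA_mid, cupB_mid's own z axis and vertical below 0.1 rad and x of a1_mid in the frame of keeper between -0.06 and 0.06 m and y of a1_mid in the frame of keeper between -0.08 and 0.08 m and z of a1_mid in the frame of keeper between 0 and 0.065 m and x of a2_mid in the frame of keeper between -0.06 and 0.06 m and y of a2_mid in the frame of keeper between -0.08 and 0.08 m and z of a2_mid in the frame of keeper between 0 and 0.065 m and x of a3_mid in the frame of keeper between -0.06 and 0.06 m and y of a3_mid in the frame of keeper between -0.08 and 0.08 m and z of a3_mid in the frame of keeper between 0 and 0.065 m and x of b1_mid in the frame of keeper between -0.06 and 0.06 m and y of b1_mid in the frame of keeper between -0.08 and 0.08 m and z of b1_mid in the frame of keeper between 0 and 0.065 m and x of b2_mid in the frame of keeper between -0.06 and 0.06 m and y of b2_mid in the frame of keeper between -0.08 and 0.08 m and z of b2_mid in the frame of keeper between 0 and 0.065 m and x of b3_mid in the frame of keeper between -0.06 and 0.06 m and y of b3_mid in the frame of keeper between -0.08 and 0.08 m and z of b3_mid in the frame of keeper between 0 and 0.065 m and x of s1_mid in the frame of keeper between -0.06 and 0.06 m and y of s1_mid in the frame of keeper between -0.08 and 0.08 m and z of s1_mid in the frame of keeper between 0 and 0.065 m and x of s2_mid in the frame of keeper between -0.06 and 0.06 m and y of s2_mid in the frame of keeper between -0.08 and 0.08 m and z of s2_mid in the frame of keeper between 0 and 0.065 m and x of s3_mid in the frame of keeper between -0.06 and 0.06 m and y of s3_mid in the frame of keeper between -0.08 and 0.08 m and z of s3_mid in the frame of keeper between 0 and 0.065 m); the robot touches nothing.
It fails at once if the cover slams on its stop (faster than 1.2 rad/s in the last 0.2 rad of opening) (value of joint cover above 1.55 rad and velocity of joint cover above 1.2 rad/s).
It fails at once if the cover slams shut (faster than 1.2 rad/s in the last 0.2 rad of closing) (value of joint cover below 0.2 rad and velocity of joint cover below -1.2 rad/s).
It fails at once if the bottle, the black cup or the glass dish is pushed more than 3 cm or tipped (distance of any of bottle, cup_black, dish from where it was at the start of the episode above 0.03 m or angle between any of bottle, cup_black, dish's own z axis and vertical above 0.3 rad).
Of a1, a2, a3 only 1 to 3 are there at a start; the rules pass over those that are not, and their reading is None.
Of b1, b2, b3 only 1 to 3 are there at a start; the rules pass over those that are not, and their reading is None.
Of s1, s2, s3 only 1 to 3 are there at a start; the rules pass over those that are not, and their reading is None.
At some moment in a run one of s1, s2, s3 may be knocked a few centimetres aside while the robot is not near it.
It also fails if it takes over 210 s, if anything falls off the work surface, if the arm or the gripper's body presses on something with over 40 N, if the wrist force passes 120 N, or if a joint passes its speed limit or range.

ROBOT

A 7-joint arm with a two-finger parallel gripper is mounted at the origin on the work surface. World frame = base frame: x ahead of the robot, y to its left, z up, the work surface at z = 0. Lengths are in m, angles in rad, forces in N, time in s.
With the tool pointing down it reaches from about 0.4 to 0.875 m from the base axis. Payload 19.3 kg.
Tool frame: the origin (TCP) lies between the finger pads; the fingertips stand 11 mm ahead of it and the grasp point (between the pads) lies 8 mm behind it; z points along the fingers, y is the line along which they close (so a half turn about z gives the same grasp; the last joint's range is limited). The gripper opens to 85 mm and grips with 20 to 120 N. Pads are 22 mm wide; open, the fingers measure 114 mm over their backs; the gripper's body (76 mm by 85 mm) begins 54 mm behind the grasp point. The pads swing forward as they close: fully open they stand 13 mm farther back than shut.
Start: joints at [-1.353, 0.521, -0.036, 1.599, 0.021, 1.021, -0.113], TCP at [0.177, 0.599, 0.242] pointing down, gripper open.
Joint ranges: [-2.91, 2.91], [-0.3, 2.13], [-1.5, 1.42], [0.17, 2.43], [-1.26, 4.41], [0.16, 1.93], [-2.52, 2.52]. Speed limits (rad/s): [1.89, 1.89, 2.39, 2.39, 3.01, 3.01, 3.01].

INTERFACE

Orientations are given as a 3x3 rotation matrix whose columns are the frame's x, y, z axes.
In Python, from workcell import * gives the robot as it stands. Calls block until the motion is done:
- reach(position, orientation): joint-space move of the TCP to a pose.
- movel(position, frame=None, feed=0.15): straight line of the TCP; frame=None keeps the orientation; feed is the mean speed in m/s.
- move_joints(angles): joint-space move.
- set_gripper(opening, grip_force=None): opening from 0.0 (shut) to 1.0 (fully open); grip_force is the grip in N (None keeps the last); returns when the fingers have stopped.
- sleep(seconds).
- ik(position, orientation): joint angles nearest the present ones, or None.
- sense(): the state.
- grab_frame(name): name is "scene" or "top"; returns (picture, depth): 420x560x3 uint8, red, green, blue; 420x560 float32, m along the optical axis (not along the pixel's ray), 0 where there is no reading.
- camera_info(name): a dict with "vfov" (degrees; the focal length in pixels is half the picture's height over the tangent of half this angle, whatever the lens; pixels are square), "cx", "cy" (the principal point, pixels), "D" ([k1, k2, p1, p2, k3] as OpenCV has them; the pictures are not rectified), "camera_from_world" (4x4, takes a point from world to camera coordinates). Camera axes: x right, y down, z forward; pixel columns grow to the right and rows downward; lengths in m; the calibration is good to about 2 mm. A picture is of the moment at which its call begins. camera_info takes no time and is no camera call.
A pose or a line that the arm cannot do raises IKError and nothing moves.
- sign_off(): hands the job in; it is judged then, once.
The state is a dict: "t": time; "qpos": joint angles; "dq": joint speeds; "joint_torque": joint torques, N m; "eef_pos": TCP position; "orientation": TCP orientation; "ft_force": force on the tool from outside, world axes, zero at the start; "moment": the same for the moment, N m; "finger_gap": opening from 0.0 (shut) to 1.0 (fully open); "finger_force": force on a finger pad.
Only numpy, scipy, OpenCV 4.12 (cv2) and the standard library are available. Lean on these libraries where they do the work, as an engineer would, in place of code of your own. Each camera call takes 0.05 s, during which the arm holds its last target. There are 200 camera calls.

## Working session

There is one attempt and no reset: what is moved stays moved. The work goes in short steps, each a Python script; the robot and the scene stay as the last script left them, time stands still between calls to the robot, and variables do not carry over. Pictures are saved under pics/ and viewed, at most 14 in all, crops included, and the job is handed in when it is done.

```bash
mkdir -p pics; ls
cat > h.py <<'E'
from workcell import *
import numpy as np, cv2
def grab(name):
    im,d=grab_frame(name); return im,d
def K(name):
    c=camera_info(name); f=210/np.tan(np.radians(c["vfov"])/2)
    return np.array([[f,0,c["cx"]],[0,f,c["cy"]],[0,0,1]]),np.array(c["D"],float),np.array(c["camera_from_world"])
def ray(name,uv):
    k,D,T=K(name); n=cv2.undistortPoints(np.array(uv,float).reshape(-1,1,2),k,D).reshape(-1,2)
    return np.c_[n,np.ones(len(n))],T
def on_z(name,uv,z):
    r,T=ray(name,uv); R=T[:3,:3]; o=-R.T@T[:3,3]; d=r@R
    return o+d*((z-o[2])/d[:,2])[:,None]
def depth_pt(name,uv,dep):
    r,T=ray(name,uv); z=np.array([dep[int(round(v)),int(round(u))] for u,v in uv])
    return (r*z[:,None]-T[:3,3])@T[:3,:3]
def proj(name,P):
    k,D,T=K(name); return cv2.projectPoints(np.array(P,float).reshape(-1,1,3),cv2.Rodrigues(T[:3,:3])[0],T[:3,3],k,D)[0].reshape(-1,2)
def cloud(name,dep):
    k,D,T=K(name); v,u=np.mgrid[0:420,0:560]
    n=cv2.undistortPoints(np.c_[u.ravel(),v.ravel()].astype(float).reshape(-1,1,2),k,D).reshape(-1,2)
    P=np.c_[n,np.ones(len(n))]*dep.reshape(-1,1)
    return ((P-T[:3,3])@T[:3,:3]).reshape(420,560,3)
def save(im,fn,s=1.0):
    cv2.imwrite(fn,cv2.resize(im[...,::-1],None,fx=s,fy=s,interpolation=cv2.INTER_CUBIC))
E
python3 - <<'E'
from h import *
for n in("top","scene"):
    im,d=grab(n); save(im,f"pics/{n}0.png",1.4); np.savez(f"{n}0.npz",im=im,d=d)
    c=camera_info(n); T=np.array(c["camera_from_world"]);print(n,c["vfov"],c["D"],-T[:3,:3].T@T[:3,3],T[2,:3])
s=sense();print(s["t"],s["eef_pos"],s["orientation"],s["ft_force"])
E
```

```text
pics
top 42.46406288432401 [-0.09587288  0.          0.          0.          0.        ] [0.2717654  0.01763834 1.52970042] [ 0.17827179 -0.00331033 -0.98397572]
scene 46.94863607333471 [-0.16871338  0.          0.          0.          0.        ] [ 1.49566849 -0.01050324  0.8136334 ] [-7.91381983e-01 -4.87278102e-04 -6.11321781e-01]
0.1 [0.1773615  0.59901765 0.24179443] [[-9.58865411e-01  2.83861037e-01 -1.87971385e-04]
 [ 2.83861082e-01  9.58864917e-01 -9.78688340e-04]
 [-9.75723199e-05 -9.91788158e-04 -9.99999503e-01]] [-0.39347067 -0.56514988 -0.30125832]
```

View pics/top0.png

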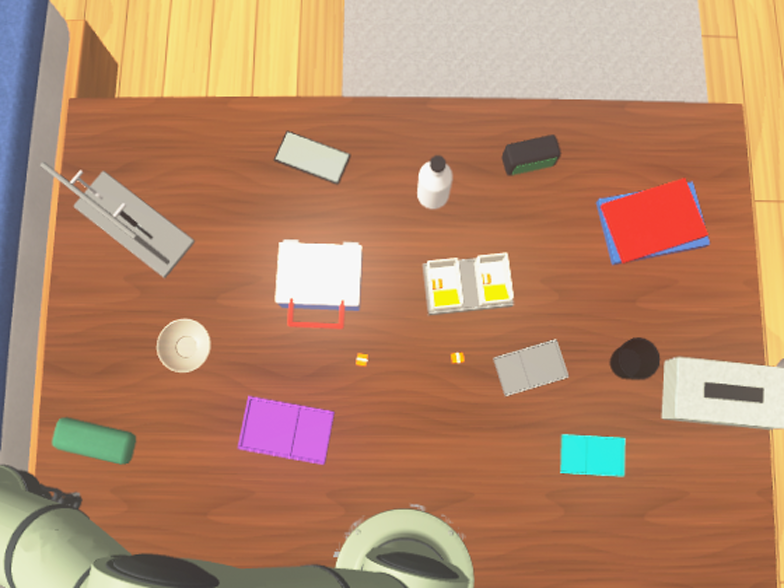

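View pics/scene0.png

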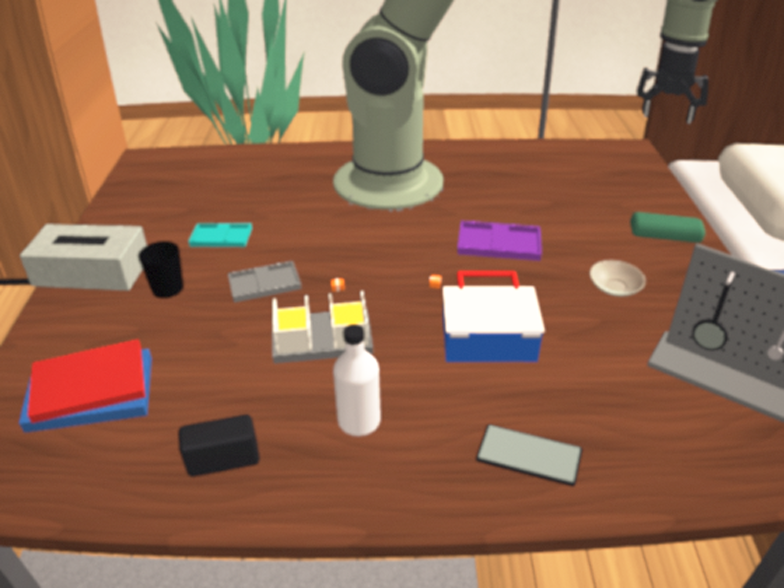

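Top view (1.4×): the candidates for the frame are the grey one with cups at (468,283), a small grey one at (531,367), a purple one at (286,430) and a turquoise one at (593,455). I choose (468,283). The keeper is at (318,280) with its red bar at (316,325). Loose blocks are at (362,359) and (457,357), with look-alikes not evident. The bottle is at (435,183), the black cup at (635,358) and the dish at (183,346).

Run:
```python
from h import *
a=np.load("top0.npz");im,d=a["im"],a["d"]
C=cloud("top",d); np.save("C0.npy",C)
save(im[160:265,190:375],"pics/crop0.png",4.3)
hsv=cv2.cvtColor(im,cv2.COLOR_RGB2HSV)
def rep(nm,m):
    n,l,st,ce=cv2.connectedComponentsWithStats(m.astype(np.uint8))
    for i in range(1,n):
        if st[i,4]<8: continue
        P=C[l==i]; r=cv2.minAreaRect(P[:,:2].astype(np.float32)*1000)
        print(nm,st[i,4],ce[i].round(1),np.median(P,0).round(4),[np.round(x,1) for x in r])
H,S,V=[hsv[...,i].astype(int) for i in range(3)]
z=C[...,2]; x=C[...,0]
ws=(x>0.3)&(x<1.0)
rep("white",ws&(S<40)&(V>200)&(z>0.03))
rep("red",ws&(H<6)&(S>180)&(V>120)&(z>0.03))
rep("orange",ws&(H>8)&(H<22)&(S>170)&(V>190))
rep("yellow",ws&(H>25)&(H<33)&(S>150))
```

```text
white 421 [307.4 131.1] [ 0.7622 -0.0447  0.1253] [array([772.1, -49.7]), array([62. , 47.5]), np.float64(55.0)]
white 17 [ 53.7 126.2] [0.7474 0.6221 0.2001] [array([744.8, 621.8]), array([10.2, 29. ]), np.float64(70.2)]
white 11 [ 46.1 130.7] [0.7275 0.6314 0.2226] [array([726.9, 631.5]), array([36.9,  2. ]), np.float64(53.0)]
white 20 [ 84.6 149.6] [0.6834 0.5328 0.1987] [array([680.8, 536.4]), array([14.2, 32. ]), np.float64(79.0)]
white 16 [ 75.6 153.9] [0.6649 0.5472 0.2229] [array([663.3, 546.1]), array([50.3,  2. ]), np.float64(52.9)]
white 2567 [227.3 195. ] [0.5926 0.1724 0.0729] [array([595. , 172.6]), array([162.8, 127.6]), np.float64(87.6)]
white 245 [352.5 198.2] [ 0.5906 -0.1797  0.0572] [array([ 590.2, -175.4]), array([92.6, 61.4]), np.float64(5.9)]
white 184 [317.2 201.8] [ 0.579  -0.0791  0.0635] [array([579.1, -76.6]), array([92.5, 61.6]), np.float64(6.1)]
white 3049 [516.6 279.7] [ 0.3627 -0.6155  0.0801] [array([ 360.7, -633.1]), array([222., 119.]), np.float64(84.4)]
red 2762 [466.7 156.8] [ 0.7169 -0.5112  0.0457] [array([ 718.5, -512.9]), array([131.1, 194. ]), np.float64(19.0)]
orange 13 [330.3 254.6] [ 0.4368 -0.1161  0.0028] [array([ 436.5, -116. ]), array([ 6.7, 21.5]), np.float64(86.3)]
orange 14 [322.8 255.8] [ 0.4307 -0.094   0.011 ] [array([433.5, -95.9]), array([19.6,  9.2]), np.float64(13.3)]
orange 14 [257.4 259.9] [0.4201 0.0895 0.0041] [array([421.4,  89.8]), array([22.,  9.]), np.float64(75.9)]
yellow 166 [353.6 208.6] [ 0.565  -0.1821  0.0255] [array([ 566.8, -182.1]), array([36.4, 46.1]), np.float64(4.3)]
yellow 175 [318.1 212.2] [ 0.5551 -0.0816  0.0253] [array([554.3, -80.9]), array([35.5, 48. ]), np.float64(7.3)]
```

View pics/crop0.png

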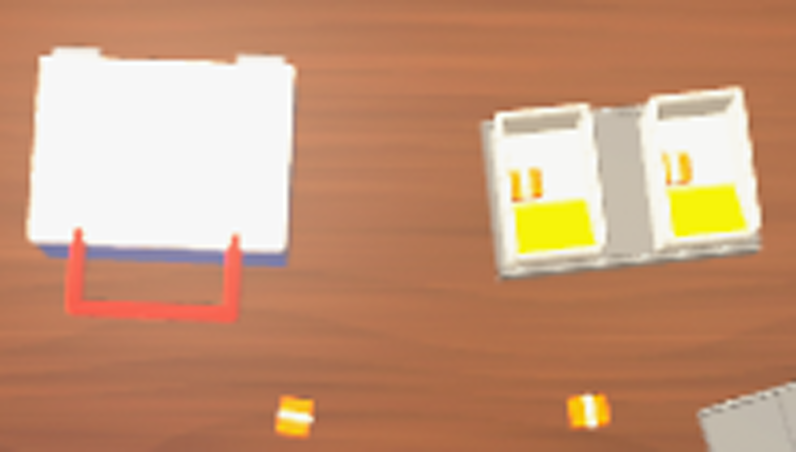

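The crop shows the keeper cover with its bar ends at crop (70,312) and (238,318). The cups have yellow ramps on the near side, one visible block each, and loose blocks at (295,415) and (588,410). Next I compute the poses and check that the arm can do them.

```bash
cat > poses.py <<'E'
from h import *
def rz(a): return cv2.Rodrigues(np.array([0,0,a],float))[0]
def axis_rot(ax,a): return cv2.Rodrigues(np.array(ax,float)*a)[0]
E
python3 - <<'E'
from poses import *
C=np.load("C0.npy");a=np.load("top0.npz");im=a["im"].astype(int);z=C[...,2];x=C[...,0];y=C[...,1]
# red bar
m=(im[...,0]-im[...,1]>90)&(im[...,0]-im[...,2]>90)&(im[...,1]<120)&(x>.42)&(x<.6)&(y>.08)&(y<.28)&(z>.02)
P=C[m];vs,us=np.nonzero(m);print(m.sum(),us.min(),us.max(),vs.min(),vs.max(),np.median(P,0))
uv=np.c_[us,vs]; W=on_z("top",uv,0.069); bar=W[W[:,0]<np.percentile(W[:,0],3)+.01]
print("bar",bar.mean(0),bar.min(0),bar.max(0),np.degrees(np.polyfit(bar[:,1],bar[:,0],1)[0]))
print("bar z med",np.median(P[W[:,0]<W[:,0].min()+.01],0))
# cover
w=(im.min(-1)>215)&(x>.5)&(x<.7)&(y>.05)&(y<.3)&(z>.05)
r=cv2.minAreaRect((on_z("top",np.argwhere(w)[:,::-1],.073)[:,:2]*1000).astype(np.float32));print(r,cv2.boxPoints(r).round(0).tolist())
# grey frame
g=(np.ptp(im,-1)<20)&(x>.5)&(x<.68)&(y>-.26)&(y<0)&(z>.008)
r=cv2.minAreaRect((C[g][:,:2]*1000).astype(np.float32));print("frame+cups",r)
# cups rim
for lo,hi in((-.125,-.02),(-.24,-.135)):
    t=(np.ptp(im,-1)<30)&(x>.5)&(x<.68)&(y>lo)&(y<hi)&(z>.055)
    print("rim",cv2.minAreaRect((C[t][:,:2]*1000).astype(np.float32)),np.median(C[t][:,2]))
    o=(im[...,0]-im[...,2]>90)&(im[...,0]-im[...,1]>45)&(x>.5)&(x<.68)&(y>lo)&(y<hi)&(z>.005)
    print(" orange",np.argwhere(o)[:,::-1].tolist(),np.median(C[o],0))
E
```

```text
222 206 245 214 234 [0.49251397 0.18135047 0.07327596]
bar [0.49078802 0.1745434  0.069     ] [0.48459494 0.12428062 0.069     ] [0.49576506 0.22864053 0.069     ] 1.739610728735437
bar z med [0.48916436 0.16939026 0.07312305]
((594.8031616210938, 172.48651123046875), (161.642333984375, 126.47811889648438), 88.06056213378906) [[529.0, 94.0], [655.0, 90.0], [661.0, 251.0], [534.0, 255.0]]
frame+cups ((585.9151611328125, -125.52570343017578), (102.48961639404297, 160.11111450195312), 6.3229660987854)
rim ((579.324462890625, -76.63395690917969), (91.85000610351562, 61.470741271972656), 6.322965145111084) 0.06602208609109389
 orange [[305, 172], [308, 172], [317, 172], [297, 173], [318, 173], [320, 173], [327, 173], [331, 173], [332, 173], [311, 174], [312, 174], [330, 174], [298, 175], [299, 175], [298, 176], [311, 176], [318, 176], [321, 176], [325, 176], [326, 176], [329, 176], [332, 176], [302, 177], [305, 177], [309, 177], [321, 177], [325, 177], [303, 178], [325, 178], [328, 178], [298, 179], [305, 179], [314, 179], [327, 179], [299, 180], [316, 180], [319, 180], [327, 180], [313, 
[... 2228 characters left out ...]
], [372, 209], [370, 212], [372, 213], [372, 215], [372, 218], [365, 219], [349, 221], [360, 221], [370, 221], [371, 221], [344, 222], [353, 222], [348, 223], [353, 223], [358, 223], [344, 224], [345, 224], [351, 224], [360, 224], [369, 224], [351, 225], [360, 225], [366, 225], [360, 226], [337, 227], [339, 227], [351, 227], [352, 227], [360, 227], [337, 228], [338, 228], [350, 228], [366, 228], [369, 228], [337, 229], [340, 229], [341, 229], [353, 229], [364, 229], [368, 229], [372, 229], [342, 230], [353, 230], [355, 230], [337, 231], [340, 231], [347, 231], [349, 231], [356, 231], [364, 231], [368, 231], [370, 231], [372, 231], [355, 232], [358, 232]] [ 0.58757296 -0.18769369  0.00673453]
```

```bash
cat >> poses.py <<'E'
KC=np.array([.5925,.1727,0]); KR=rz(np.radians(-1.9))
FR=rz(np.radians(6.4)); FC=np.array([.5848,-.1259,0])
CUP={"A":np.array([.5795,-.0766,.035]),"B":np.array([.5902,-.1752,.035])}
DOWN=np.diag([-1.,1,-1])              # tool y = +y, x = -x
def down(yaw): return rz(yaw)@DOWN    # tool y along rz(yaw)*y
def tcp(g,R): return np.array(g)+R[:,2]*.008   # TCP for a grasp point
BARR=KR@np.array([[0,1,0],[1,0,0],[0,0,-1.]])  # tool y along keeper x
def bar(th): return KC+KR@np.array([.06-.163*np.cos(th),0,.069+.163*np.sin(th)])
E
python3 - <<'E'
from poses import *
def ok(p,R):
    q=ik(p,R); return None if q is None else np.round(q,2)
for s in(1,-1):
    R=BARR@np.diag([s,s,1.])
    print("bar",s,[ok(tcp(bar(t),R),R) for t in(0,.8,1.75)])
for c in "AB": 
    R=down(np.radians(6.4)); print(c,ok(tcp(CUP[c]+[0,0,.01],R),R),ok(tcp(CUP[c]+[0,0,.2],R),R))
for yaw in (-90,-60,-30,-2,30,60,90):
  for z in (.14,.18):
    o=[]
    for ph in (0,45,90,105):
        Rc=rz(np.radians(yaw))@axis_rot([0,1,0],-np.radians(ph)); R=Rc@DOWN
        mid=KC+rz(np.radians(yaw))@np.array([.015,0,z]); q=ok(tcp(mid+Rc@[0,0,.01],R),R); o.append(q if ph>80 else q is not None)
    print(yaw,z,o)
E
```

```text
bar 1 [array([-0.67,  0.66,  0.29,  2.02, -0.37,  0.51, -0.14]), array([-0.72,  0.55,  0.43,  1.84, -0.3 ,  0.82, -0.17]), array([-0.59,  0.72,  0.46,  1.41, -0.33,  1.09, -0.11])]
bar -1 [array([-0.2 ,  0.65, -0.34,  1.99,  0.39,  0.56,  2.29]), array([-0.19,  0.52, -0.32,  1.81,  0.21,  0.85,  2.5 ]), array([ 0.3 ,  0.98, -1.28,  1.35,  0.93,  1.46,  2.18])]
A [ 0.04  0.74 -0.02  1.84  0.03  0.56  1.69] [-0.25  0.5   0.39  1.74 -0.23  0.94  1.92]
B [ 0.18  0.78  0.01  1.75 -0.02  0.61  1.89] [-0.09  0.56  0.43  1.66 -0.27  0.98  2.11]
-90 0.14 [True, True, array([-1.06,  1.39,  0.63,  1.25,  0.51,  1.69, -0.78]), array([-1.06,  1.53,  0.64,  1.19,  0.61,  1.83, -0.79])]
-90 0.18 [True, True, array([-1.07,  1.33,  0.64,  1.28,  0.54,  1.7 , -0.76]), array([-1.06,  1.47,  0.65,  1.24,  0.65,  1.83, -0.77])]
-60 0.14 [True, True, array([-1.3 ,  1.32,  0.65,  1.7 ,  0.82,  1.18, -1.03]), array([-1.3 ,  1.49,  0.68,  1.62,  0.85,  1.35, -1.1 ])]
-60 0.18 [True, True, array([-1.3 ,  1.25,  0.66,  1.72,  0.85,  1.2 , -1.01]), array([-1.29,  1.41,  0.67,  1.66,  0.9 ,  1.36, -1.09])]
-30 0
[... 666 characters left out ...]
 1.34, -0.53])]
30 0.18 [True, True, array([ 0.73,  1.55, -1.19,  2.37,  3.54,  1.16, -0.3 ]), array([ 0.64,  1.6 , -0.96,  2.26,  3.98,  1.37, -0.53])]
60 0.14 [True, True, array([-0.07,  1.13,  0.17,  2.11,  4.2 ,  1.75, -1.57]), array([ 1.03,  1.92, -1.29,  1.96, -1.02,  0.38, -1.69])]
60 0.18 [True, True, array([-0.22,  1.09,  0.38,  2.15,  4.14,  1.89, -1.69]), array([ 0.08,  1.19, -0.04,  2.05,  4.28,  1.84, -1.47])]
90 0.14 [True, True, array([ 0.43,  1.18, -0.45,  1.69, -1.19,  1.27, -1.99]), array([ 0.41,  1.33, -0.45,  1.61, -1.25,  1.48, -1.91])]
90 0.18 [True, True, array([ 0.43,  1.11, -0.45,  1.72, -1.22,  1.29, -2.03]), array([ 0.55,  1.32, -0.66,  1.65, -1.14,  1.33, -2.02])]
```

```bash
cat >> poses.py <<'E'
def st(msg=""):
    s=sense(); print(msg,"t%.1f"%s["t"],np.round(s["eef_pos"],4),"gap%.3f"%s["finger_gap"],"ff",np.round(s["finger_force"],1),"F",np.round(s["ft_force"],1)); return s
E
python3 - <<'E'
from poses import *
R=BARR
set_gripper(.42,grip_force=40)
reach(tcp(bar(0)+[0,0,.08],R),R); st("above")
movel(tcp(bar(0),R),R,feed=.08); st("at bar")
set_gripper(0.0,grip_force=40); st("closed")
for th in np.arange(.1,.41,.1): movel(tcp(bar(th),R),R,feed=.05)
st("0.4")
im,d=grab("scene"); save(im[150:280,280:440],"pics/lift.png",4.5)
E
```

```text
above t2.6 [0.4894 0.1774 0.1411] gap0.421 ff 0.0 F [-0.4 -0.2 -0.5]
at bar t3.7 [0.4898 0.1762 0.0614] gap0.416 ff 0.0 F [ 0.4  0.3 -0.4]
closed t4.1 [0.4899 0.1762 0.0614] gap0.096 ff 39.1 F [ 0.6 -0.9  4.1]
0.4 t6.0 [0.5021 0.1757 0.125 ] gap0.099 ff 39.0 F [-5.   3.3  1.1]
```

View pics/lift.png

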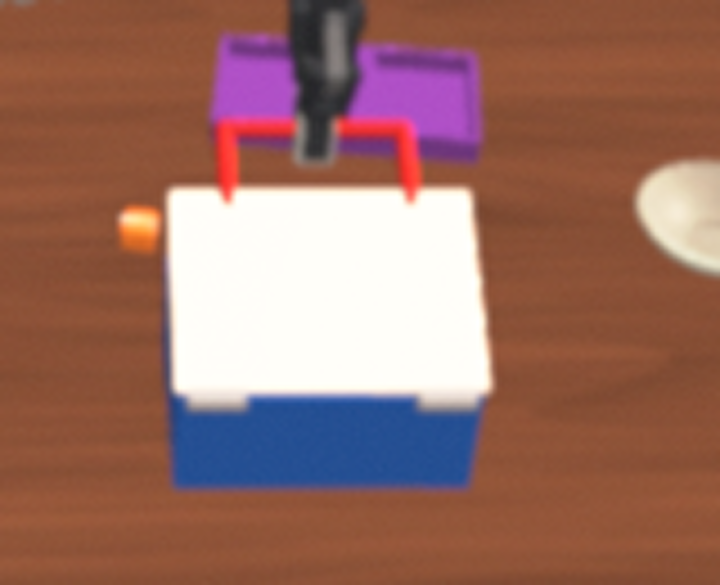

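The bar is held at (318,130) and the cover is rising. I continue to the stop.

Run:
```python
from poses import *
R=BARR
for th in list(np.arange(.55,1.66,.15))+[1.72]:
    movel(tcp(bar(th),R),R,feed=.05 if th<1.5 else .03)
    s=sense(); print(round(th,2),np.round(s["ft_force"],1),"%.2f"%s["finger_gap"])
movel(tcp(bar(1.74),R),R,feed=.02); sleep(.4); st("stop")
set_gripper(.4); sleep(.5); st("released")
movel(tcp(bar(1.74)+[0,0,.09],R),R,feed=.1); st()
im,d=grab("scene"); save(im[100:280,180:420],"pics/open.png",3)
C=cloud("scene",d); r=(im[...,0].astype(int)-im[...,1]>100)&(C[...,0]>.55)&(C[...,1]>.08)&(C[...,1]<.3)&(C[...,2]>.2)
print("bar",np.median(C[r],0),"want",bar(1.75))
```

```text
0.55 [-9.   3.1  4.2] 0.10
0.7 [-16.4   2.8  12.2] 0.10
0.85 [-20.9   1.2  22.4] 0.10
1.0 [-17.2   1.1  25.7] 0.10
1.15 [-11.2   1.   21.1] 0.10
1.3 [-3.8  1.6 10.7] 0.10
1.45 [-1.9  2.   6.9] 0.10
1.6 [-0.5  1.9  4.2] 0.10
1.72 [-0.8 -0.4 -1. ] 0.10
stop t13.0 [0.6797 0.1697 0.2215] gap0.097 ff 41.6 F [-1.8  0.3 -6.3]
released t13.9 [0.6799 0.1698 0.2217] gap0.403 ff 0.0 F [-0.6  0.   0.1]
 t14.9 [0.6796 0.1698 0.3109] gap0.396 ff 0.0 F [ 0.5 -0.  -0.1]
bar [0.68264268 0.166885   0.23188527] want [0.68150515 0.1697474  0.22938971]
```

View pics/open.png

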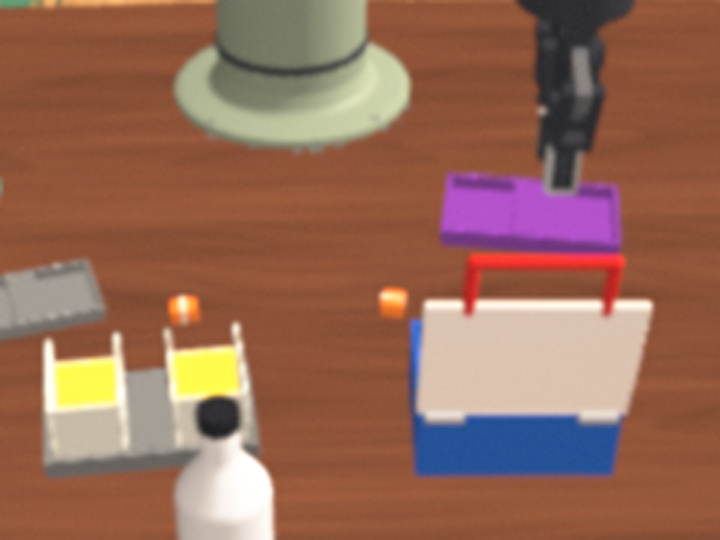

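The cover leans on its stop with the bar at (545,262). Next is cup A.

```bash
cat >> poses.py <<'E'
FY=np.radians(6.4); PY=np.radians(-75)
def pose(mid,yaw,ph,off=.008):
    "cup mid, yaw, tilt -> TCP pose; grasp point is off above mid along cup z"
    Rc=rz(yaw)@axis_rot([0,1,0],-ph); R=Rc@DOWN
    return tcp(np.array(mid)+Rc@[0,0,off],R),R
def pick(c):
    m=CUP[c]
    set_gripper(1.0,grip_force=80)
    reach(*pose(m+[0,0,.14],FY,0))
    p,R=pose(m,FY,0); movel(p,R,feed=.1); st("down")
    set_gripper(0.0,grip_force=80); st("grip")
E
python3 - <<'E'
from poses import *
movel([.55,.12,.311],feed=.2)
pick("A")
p,R=pose(CUP["A"]+[0,0,.03],FY,0); movel(p,R,feed=.05); st("up30")
p,R=pose(CUP["A"]+[0,0,.15],FY,0); movel(p,R,feed=.1); st("up")
im,d=grab("scene"); save(im[80:280,140:400],"pics/cupA.png",3)
E
```

```text
down t19.7 [ 0.5799 -0.0766  0.0356] gap0.999 ff 0.0 F [0.8 1.  0.4]
grip t20.0 [ 0.5798 -0.0766  0.0356] gap0.692 ff 86.4 F [-2.5  1.4  8.2]
up30 t20.8 [ 0.5794 -0.0766  0.0649] gap0.694 ff 85.7 F [ 0.1 -0.3 -0.8]
up t22.1 [ 0.5792 -0.0766  0.1844] gap0.688 ff 85.7 F [-0.  -0.3 -0.9]
```

View pics/cupA.png

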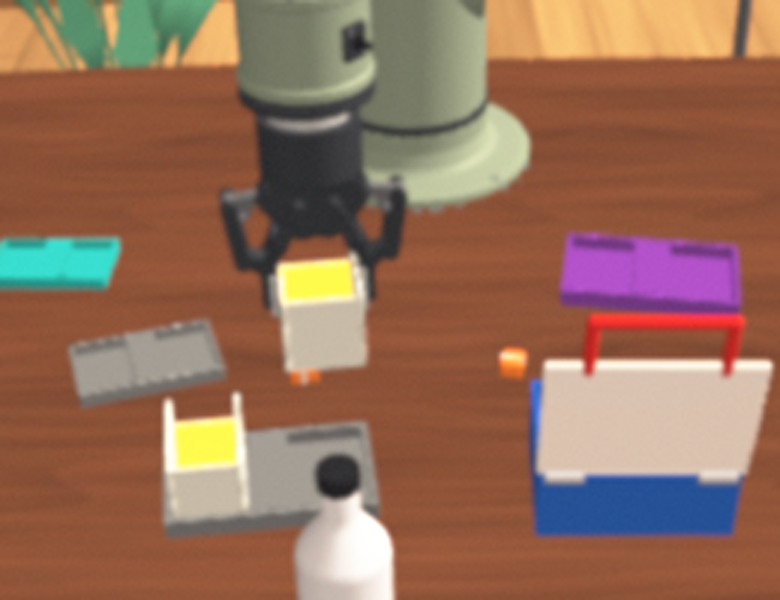

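Cup A is held upright with its block still in it, and the frame well is empty. Next is the transit and the pour.

```bash
cat >> poses.py <<'E'
PY=np.radians(-85)
PM=KC+KR@np.array([-.018,-.02,.15])
def carry_in(c):
    movel(*pose(CUP[c]+[0,0,.19],FY,0),feed=.15)
    q=ik(*pose(PM+[0,0,.06],PY,0)); print("q",np.round(q,2),"from",np.round(sense()["qpos"],2))
    reach(*pose(PM+[0,0,.06],PY,0)); movel(*pose(PM,PY,0),feed=.1); st("over box")
def tilt(a,b,n,dt=.1):
    for ph in np.linspace(a,b,n+1)[1:]:
        reach(*pose(PM,PY,np.radians(ph))); sleep(dt)
    s=st("tilt%d"%b); print(np.round(s["qpos"],2))
E
python3 - <<'E'
from poses import *
carry_in("A")
tilt(0,75,5)
im,d=grab("scene"); save(im[60:280,240:520],"pics/pourA.png",2.8)
E
```

```text
q [-0.66  0.55  0.44  1.74 -0.28  0.92 -0.02] from [-0.03  0.48  0.08  1.73 -0.05  0.93  1.76]
over box t25.0 [0.5742 0.1532 0.1504] gap0.691 ff 85.8 F [ 0.3 -0.5 -0.6]
tilt75 t27.4 [0.5745 0.1522 0.1518] gap0.692 ff 85.9 F [0.7 0.4 0.3]
[-1.23  1.3   0.86  1.48  0.25  1.34 -0.61]
```

View pics/pourA.png

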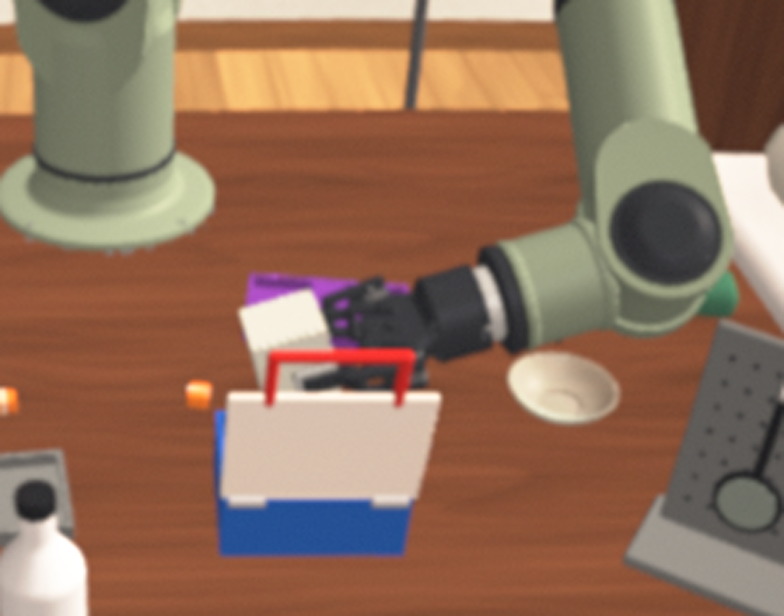

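At 75° of tilt, the cup is at (290,330) over the box. The wrist is low near the dish, so I tip to 88°, then lift 25 mm before going to 98°.

```bash
cat >> poses.py <<'E'
def pour_end():
    tilt(75,88,3,.2); sleep(.5)
    up=[0,0,.025]
    movel(*pose(PM+up,PY,np.radians(88)),feed=.05)
    reach(*pose(PM+up,PY,np.radians(98))); sleep(.8); st("98")
E
python3 - <<'E'
from poses import *
pour_end()
im,d=grab("top"); save(im[130:300,150:380],"pics/pourA2.png",3.4)
E
```

```text
tilt88 t28.8 [0.574  0.1533 0.1505] gap0.694 ff 86.0 F [ 0.3  0.6 -1.2]
[-1.25  1.45  0.89  1.42  0.32  1.45 -0.64]
98 t31.0 [0.5738 0.1533 0.175 ] gap0.694 ff 86.1 F [-0.4  0.6 -0.4]
```

View pics/pourA2.png

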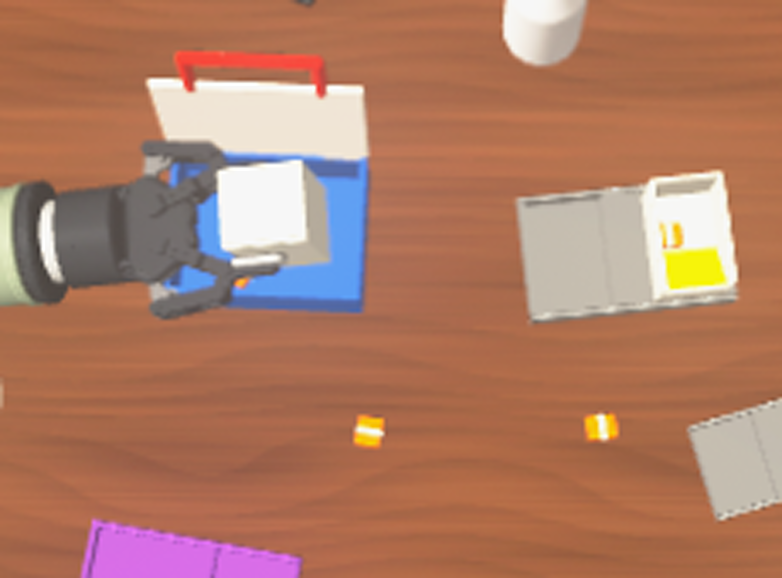

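An orange block shows in the box at (240,280). I take the cup back to its well.

```bash
cat >> poses.py <<'E'
def back(c):
    up=np.array([0,0,.025])
    for ph in(88,70,50,30,15,0): reach(*pose(PM+up,PY,np.radians(ph)))
    movel(*pose(PM+[0,0,.06],PY,0),feed=.15)
    reach(*pose(CUP[c]+[0,0,.16],FY,0)); movel(*pose(CUP[c]+[0,0,.03],FY,0),feed=.1); st("pre")
    for h in (.02,.012,.006,.002,.0):
        movel(*pose(CUP[c]+[0,0,h],FY,0),feed=.03)
        s=st("h%.3f"%h)
        if s["ft_force"][2]>12: break
E
python3 - <<'E'
from poses import *
back("A")
E
```

```text
pre t36.9 [ 0.5798 -0.0766  0.0655] gap0.691 ff 86.0 F [ 0.7  0.5 -0.3]
h0.020 t37.3 [ 0.5794 -0.0766  0.0548] gap0.695 ff 86.0 F [ 0.2  0.1 -1. ]
h0.012 t37.8 [ 0.5794 -0.0766  0.0468] gap0.696 ff 86.0 F [ 0.3  0.9 -1.4]
h0.006 t38.1 [ 0.5794 -0.0766  0.0408] gap0.694 ff 86.0 F [ 0.5  0.5 -0.9]
h0.002 t38.4 [ 0.5794 -0.0766  0.0368] gap0.694 ff 86.0 F [-0.6  0.2 -0.6]
h0.000 t38.6 [ 0.5797 -0.0766  0.0356] gap0.696 ff 87.5 F [-3.2  0.4 12.9]
```

Seated. I release it, then do cup B the same way.

Run:
```python
from poses import *
set_gripper(1.0); st("rel")
movel(*pose(CUP["A"]+[0,0,.12],FY,0),feed=.12)
pick("B")
movel(*pose(CUP["B"]+[0,0,.03],FY,0),feed=.05)
carry_in("B")
im,d=grab("top"); save(im[130:300,150:380],"pics/B1.png",3.4)
```

```text
rel t39.0 [ 0.5795 -0.0766  0.0349] gap0.997 ff 0.0 F [ 0.1  0.3 -0.1]
down t42.4 [ 0.5905 -0.1753  0.0356] gap1.002 ff 0.0 F [-0.2  0.3 -0.1]
grip t42.8 [ 0.5905 -0.1753  0.0357] gap0.696 ff 86.4 F [-1.6 -0.7  6.7]
q [-0.64  0.54  0.4   1.73 -0.25  0.92 -0.05] from [ 0.16  0.53  0.05  1.65 -0.03  0.97  1.9 ]
over box t47.3 [0.5742 0.1532 0.1504] gap0.692 ff 86.0 F [-0.1  0.4 -1.1]
```

View pics/B1.png

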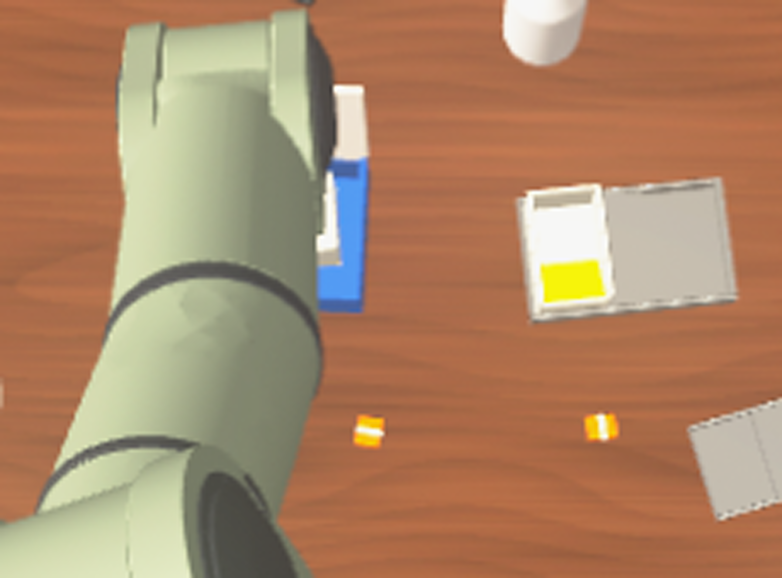

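Cup A sits empty in its well at (570,250). I pour B and put it back.

Run:
```python
from poses import *
tilt(0,75,5); pour_end(); back("B")
set_gripper(1.0); st("rel")
movel(*pose(CUP["B"]+[0,0,.14],FY,0),feed=.12)
reach(*pose([.50,-.33,.24],FY,0))
im,d=grab("top"); save(im[130:300,150:380],"pics/B2.png",3.4); np.savez("top2.npz",im=im,d=d)
```

```text
tilt75 t49.7 [0.5745 0.1522 0.1518] gap0.698 ff 85.9 F [ 1.3 -0.6 -0.3]
[-1.21  1.28  0.82  1.47  0.29  1.35 -0.64]
tilt88 t51.1 [0.574  0.1533 0.1505] gap0.694 ff 86.1 F [0.5 0.1 0.4]
[-1.23  1.43  0.86  1.41  0.35  1.46 -0.67]
98 t53.3 [0.5738 0.1533 0.175 ] gap0.693 ff 86.1 F [-0.1 -0.  -1. ]
pre t59.2 [ 0.5905 -0.1753  0.0656] gap0.693 ff 86.0 F [ 0.   0.6 -0.9]
h0.020 t59.7 [ 0.5901 -0.1752  0.0548] gap0.692 ff 86.0 F [ 0.4 -0.2 -0. ]
h0.012 t60.1 [ 0.59   -0.1754  0.0468] gap0.694 ff 86.0 F [ 0.3 -1.7 -1.7]
h0.006 t60.5 [ 0.5901 -0.1753  0.0408] gap0.694 ff 86.1 F [-0.2 -2.2 -1.7]
h0.002 t60.8 [ 0.5901 -0.1753  0.0368] gap0.694 ff 86.1 F [ 0.7 -3.  -2.5]
h0.000 t61.0 [ 0.5903 -0.1753  0.0357] gap0.698 ff 87.5 F [-4.4 -1.8 11.4]
rel t61.4 [ 0.5901 -0.175   0.0349] gap1.000 ff 0.0 F [-0.5 -0.7 -0.2]
```

View pics/B2.png

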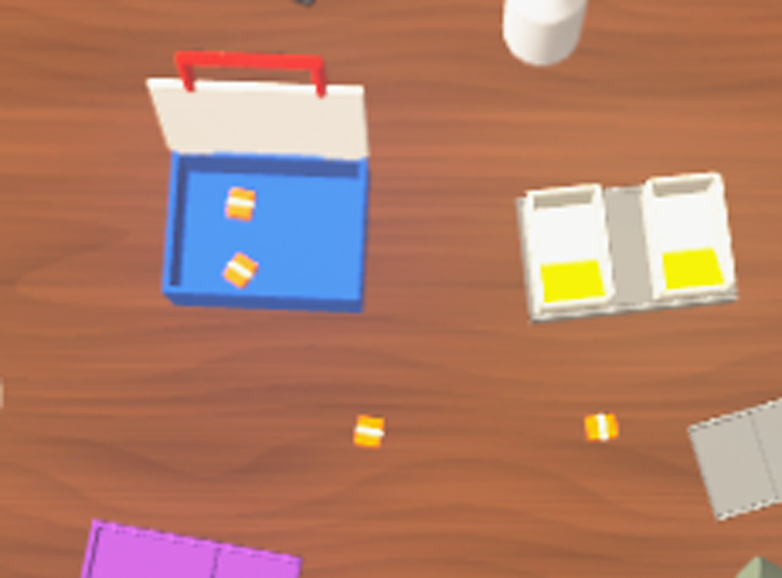

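Both cups are empty and seated, and two blocks lie in the box at (240,203) and (240,270). The loose blocks at (369,431) and (601,427) have not moved. I pick each one and check it again from a fresh frame just before.

```bash
cat >> poses.py <<'E'
def loose(im):
    "orange blobs on the table in front, world xy at mid height"
    im=im.astype(int); W=on_z("top",np.c_[np.tile(np.arange(560),420),np.repeat(np.arange(420),560)],.010).reshape(420,560,3)
    m=((im[...,0]-im[...,2]>130)&(im[...,1]>110)).astype(np.uint8)
    m=cv2.morphologyEx(m,cv2.MORPH_CLOSE,np.ones((5,5),np.uint8))
    m[(W[...,0]<.3)|(W[...,0]>.515)|(np.abs(W[...,1])>.4)]=0
    n,l,s,c=cv2.connectedComponentsWithStats(m); out=[]
    for i in range(1,n):
        if s[i,4]>15: print("loose",s[i],c[i].round(1),W[l==i].mean(0).round(4)); out.append(W[l==i].mean(0))
    return out
def put_block(p,yaw,drop):
    R=down(np.radians(yaw)); p=np.array([p[0],p[1],.013])
    set_gripper(.6,grip_force=30)
    reach(p+[0,0,.10],R); movel(p,R,feed=.1); set_gripper(0.,grip_force=30); st("grip")
    movel(p+[0,0,.19],R,feed=.15); s=st("lifted")
    if s["finger_gap"]<.1: print("MISSED"); return
    d=KC+KR@np.array([drop[0],drop[1],0]); R=down(np.radians(-2))
    reach(d+[0,0,.19],R); movel(d+[0,0,.05],R,feed=.12); set_gripper(.5); st("drop")
    movel(d+[0,0,.19],R,feed=.15)
E
python3 - <<'E'
from poses import *
im,d=grab("top"); L=loose(im); print(len(L))
r=min(L,key=lambda p:p[1]); put_block(r,6,(-.01,-.035))
im,d=grab("top"); L=loose(im); save(im[130:300,150:380],"pics/S1.png",3.4)
E
```

```text
loose [322 251  10   9  74] [326.4 255.1] [ 0.4348 -0.1052  0.01  ]
loose [254 252   9  10  74] [258.  256.6] [0.4292 0.088  0.01  ]
2
grip t66.6 [ 0.435  -0.1053  0.0135] gap0.268 ff 29.2 F [-1.3  0.6  9. ]
lifted t68.0 [ 0.4344 -0.1052  0.2024] gap0.271 ff 29.5 F [-1.6 -0.7  0. ]
drop t70.8 [0.5815 0.1381 0.0503] gap0.501 ff 0.0 F [-0.4 -0.5 -0.6]
```

View pics/S1.png

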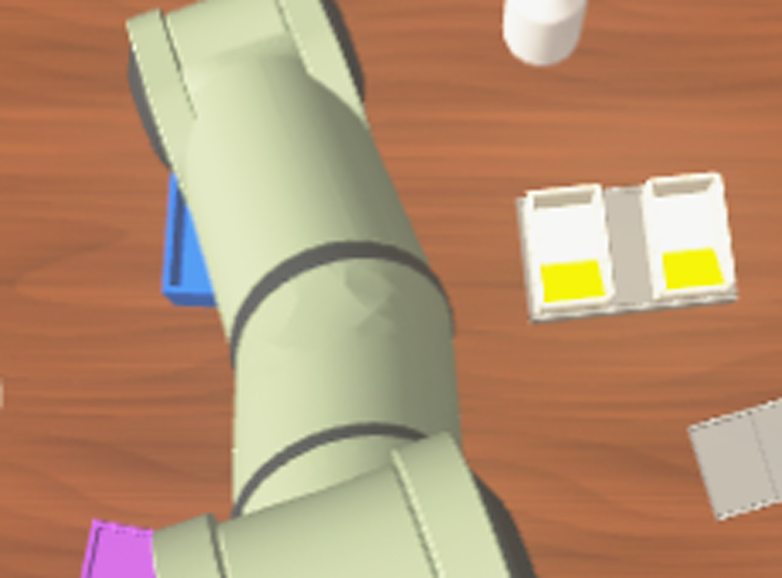

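The arm hides the box and the left block, so I move aside, re-measure the block and pick it.

Run:
```python
from poses import *
reach(*pose([.50,-.33,.24],FY,0))
im,d=grab("top"); L=loose(im)
if len(L)==1 and np.hypot(*(L[0]-[.4292,.088,.01])[:2])<.006:
    put_block(L[0],-6,(-.01,-.035)); reach(*pose([.50,-.33,.24],FY,0))
im,d=grab("top"); loose(im); save(im[130:300,150:380],"pics/S2.png",3.4)
```

```text
loose [254 252   9  10  74] [258.  256.6] [0.4292 0.088  0.01  ]
grip t77.1 [0.4294 0.088  0.0135] gap0.228 ff 29.3 F [-1.4 -0.1  9.4]
lifted t78.5 [0.4288 0.0879 0.2024] gap0.225 ff 29.4 F [ 0.1  0.2 -0.1]
drop t80.8 [0.5814 0.1381 0.0502] gap0.498 ff 0.0 F [-0.3 -0.1 -0.2]
```

View pics/S2.png

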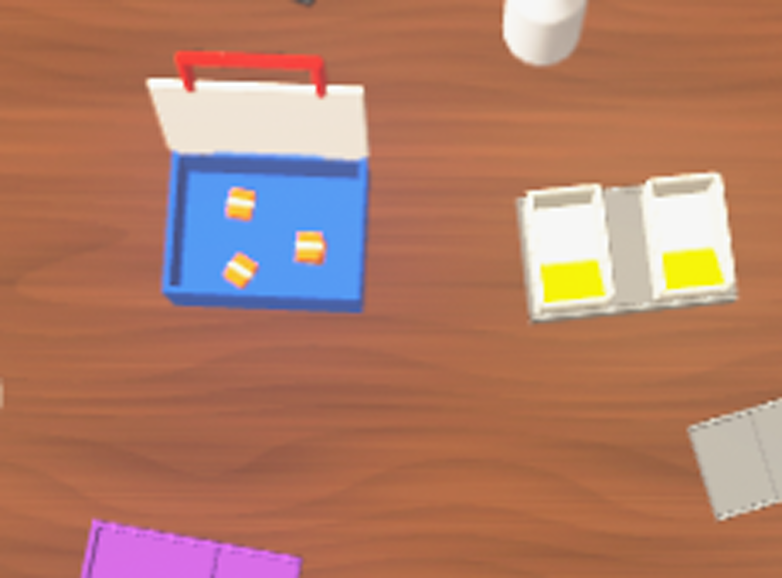

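Three blocks are visible in the box, at (240,203), (240,270) and (310,247). The fourth should be stacked on the last one. I check its height, then grip the bar at the stop and lower the cover.

Run:
```python
from poses import *
im,d=grab("top"); C=cloud("top",d); i=im.astype(int)
m=((i[...,0]-i[...,2]>90)&(i[...,1]>110)&(C[...,0]>.52)&(C[...,0]<.66)&(C[...,1]>.08)&(C[...,1]<.26)).astype(np.uint8)
m=cv2.morphologyEx(m,cv2.MORPH_CLOSE,np.ones((3,3),np.uint8)); n,l,s,c=cv2.connectedComponentsWithStats(m)
for k in range(1,n): print(s[k,4],c[k].round(1),np.median(C[l==k],0).round(3))
im2,d2=grab("scene"); i=im2.astype(int); C=cloud("scene",d2)
m=(i[...,0]-i[...,2]>90)&(i[...,0]-i[...,1]>60)&(i[...,1]>60)&(C[...,2]<.05)&(C[...,2]>.004)&(C[...,0]<.75)&(C[...,0]>.2)
n,l,s,c=cv2.connectedComponentsWithStats(m.astype(np.uint8))
for k in range(1,n):
    if s[k,4]>10: print("scene",s[k,4],c[k].round(0),np.median(C[l==k],0).round(3),np.median(im2[l==k],0))
```

```text
12 [260.8 179.3] [0.657 0.083 0.001]
54 [220.5 189.6] [0.62  0.198 0.021]
7 [259.9 191.7] [0.619 0.086 0.001]
64 [240.8 202.2] [0.581 0.137 0.034]
1 [259. 203.] [0.585 0.088 0.001]
1 [261. 202.] [ 0.589  0.082 -0.   ]
49 [220.3 209.1] [0.562 0.197 0.021]
scene 73 [ 99. 258.] [ 0.677 -0.431  0.044] [227.  67.  66.]
scene 26 [ 57. 251.] [ 0.665 -0.545  0.047] [221.  65.  51.]
scene 18 [ 27. 258.] [ 0.685 -0.619  0.046] [202.   63.5  50. ]
scene 11 [ 22. 271.] [ 0.731 -0.611  0.046] [211.  68.  82.]
```

The block at (310,247) has its top at z = 0.034, so two are stacked there below the rim. All four are in the box and no orange is left elsewhere. I close the cover.

Run:
```python
from poses import *
R=BARR
def bb(th): 
    o=KR@np.array([-np.cos(th),0,np.sin(th)]); return tcp(bar(th)+o*.0012*np.sin(np.pi*th/1.75),R)
set_gripper(.4,grip_force=40)
reach(tcp([.54,.10,.34],R),R); movel(bb(1.74)+[0,0,.09],R,feed=.15)
movel(bb(1.74),R,feed=.08); st("at")
set_gripper(0.,grip_force=40); st("grip")
for th in list(np.arange(1.6,.2,-.1))+[.2,.15,.1,.06,.03,.01,0]:
    movel(bb(th),R,feed=.05 if th>.3 else .025); s=sense(); print(round(th,2),np.round(s["ft_force"],1),"%.2f"%s["finger_gap"])
```

```text
at t88.7 [0.6802 0.1698 0.2223] gap0.403 ff 0.0 F [0.1 0.5 0.3]
grip t89.0 [0.6801 0.1698 0.2221] gap0.094 ff 39.1 F [0.5 0.7 3.1]
1.6 [ 1.1 -0.   6.4] 0.09
1.5 [ 1.4 -0.7  5.6] 0.10
1.4 [-0.  -0.2  2.2] 0.10
1.3 [ 1.5  2.  -6.5] 0.10
1.2 [ 2.6  0.5 -6.2] 0.10
1.1 [ 2.3  1.  -4.5] 0.10
1.0 [ 4.8  0.7 -6.7] 0.10
0.9 [ 2.   0.2 -1.6] 0.10
0.8 [-1.  -0.   1.9] 0.10
0.7 [-1.1  2.   0.5] 0.10
0.6 [ 4.   1.2 -0.7] 0.10
0.5 [ 6.6  0.9 -3.8] 0.10
0.4 [ 6.8  0.8 -2.2] 0.10
0.3 [ 5.5  0.8 -1.5] 0.10
0.2 [ 5.7  1.  -0.7] 0.09
0.15 [ 6.1  0.7 -0.5] 0.10
0.1 [ 7.1  1.1 -0.3] 0.10
0.06 [6.3 0.4 0.7] 0.10
0.03 [6.7 2.1 0. ] 0.10
0.01 [ 0.9  0.  24.8] 0.10
0 [-2. -1. 35.] 0.09
```

Run:
```python
from poses import *
set_gripper(.42); sleep(.3); st("rel")
movel(tcp(bar(0)+[0,0,.12],BARR),BARR,feed=.1)
reach(*pose([.50,-.33,.24],FY,0)); st()
im,d=grab("top"); C=cloud("top",d); save(im[60:300,100:480],"pics/end.png",2)
i=im.astype(int); w=(i.min(-1)>215)&(C[...,0]>.52)&(C[...,0]<.67)&(C[...,1]>.08)&(C[...,1]<.27)&(C[...,2]>.03)
A=np.c_[C[w][:,:2],np.ones(w.sum())]; print("cover plane",np.linalg.lstsq(A,C[w][:,2],rcond=None)[0],np.median(C[w][:,2]))
for lo,hi in((-.125,-.02),(-.24,-.135)):
    t=(np.ptp(i,-1)<30)&(C[...,0]>.5)&(C[...,0]<.68)&(C[...,1]>lo)&(C[...,1]<hi)&(C[...,2]>.055)
    print("rim",cv2.minAreaRect((C[t][:,:2]*1000).astype(np.float32)),np.median(C[t][:,2]))
print(loose(im))
```

```text
rel t99.9 [0.4895 0.1761 0.061 ] gap0.422 ff 0.0 F [-0.1  0.4 -0.6]
 t103.5 [ 0.5003 -0.3293  0.2399] gap0.420 ff 0.0 F [-0.7 -0.1 -0.1]
cover plane [0.00296012 0.00102351 0.07093936] 0.07294998039365291
rim ((579.1617431640625, -74.54667663574219), (92.27445220947266, 60.559226989746094), 5.9903788566589355) 0.0663786450466243
rim ((589.886962890625, -173.85171508789062), (91.6121597290039, 62.11354064941406), 6.901625156402588) 0.0653111977866962
[]
```

View pics/end.png

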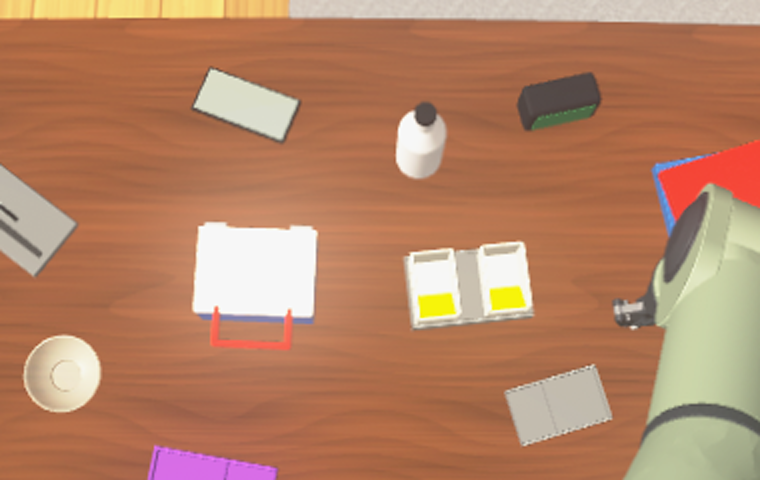

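The cover is shut and level at (255,270), both cups are seated and empty at (435,285) and (505,280), no loose blocks remain, and the arm is clear.

```bash
python3 -c "
from workcell import *
print(sign_off())"
```

```text
the job is handed in; nothing more can be done
None
```

I handed the job in at about 104 s; no verdict came back, but my last pictures show the cover shut, both emptied cups seated in the frame and no loose blocks left, and all four blocks I found were in the box before I closed it.

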